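Load the cassette reader

ROBOT

A 6-joint arm with a two-finger parallel gripper is mounted at the origin on the work surface. World frame = base frame: x ahead of the robot, y to its left, z up, the work surface at z = 0. Lengths are in m, angles in degrees, forces in N, time in s.
With the tool pointing down it reaches from about 0.35 to 0.875 m from the base axis. Payload 4.2 kg.
Tool frame: the origin (TCP) lies on the centre line of the jaws, within the pads' length; the fingertips stand r.tip_extent ahead of it and the grasp point (between the pads) lies 11 mm behind it (r.tip_extent is the distance from the TCP to the fingertips, in m); z points along the fingers, y is the line along which they close (so a half turn about z gives the same grasp; the last joint's range is limited). The gripper opens to 87 mm and grips with 3 to 60 N. Pads are 19 mm wide; open, the fingers measure 117 mm over their backs; the gripper's body (75 mm by 190 mm) begins 51 mm behind the grasp point.
Start: joints at [-60.986, 22.042, 0.453, 0, -68.411, -14.817], TCP at [0.153, -0.606, 0.231] pointing down, gripper open.
Joint ranges: [-179.83, 179.83], [-69.29, 118.12], [-61.27, 80.66], [-181.25, 117.63], [-171.15, -9.14], [-177.46, 177.46]. Speed limits (degrees/s): [159.86, 159.86, 180, 180, 180, 180].

INTERFACE

Orientations are given as a 3x3 rotation matrix whose columns are the frame's x, y, z axes.
In Python, from station import r gives the robot as it stands.
- The arm moves only by the shell command python3 -m jog 'ROWS'. ROWS is text: rows parted by semicolons, each of 5 numbers parted by spaces: the opening, from 0 (shut) to 1 (fully open), then the shift along the world's x, y, z in mm, then the turn about the world's z in degrees. In form: hand dx dy dz roll; .... A call has 1 to 5 rows; each row shifts and turns the commanded pose from where the row before left it; what a row does not reach is not made up. A row lasts 1/8 s, in which the tool goes at most 62.5 mm and 10.7 degrees, less where a joint would pass 70% of its speed; a pose out of reach is approached as far as the arm can. A call is refused whole if a number of a shift passes 62.5 or a number of a turn 10.7, either way. A call with a gripper value outside its range is refused whole. The fingers move at their own pace and stop on an object; the grip force is fixed at half the most. Time passes only in rows, so rows that do not move let the fingers close. It gives the time, the measured TCP pose, the force, the opening and the grip force at its end, in the units of the state.
- r.sense(): the state, without advancing time (a new reading comes with each control period).
- r.capture(name): name is "side" or "top" or "wrist"; returns a dict with "pixels" (384x512x3 uint8, red, green, blue), "fovy" (degrees; the focal length in pixels is half the picture's height over the tangent of half this angle, whatever the lens; pixels are square), "cx", "cy" (the principal point, pixels), "origin" and "orientation" of the camera in the world; the wrist camera has in their place "T_tool_cam" (4x4, takes a point from camera to tool coordinates, whose origin is the TCP and whose axes are the flange's). Camera axes: x right, y down, z forward; pixel columns grow to the right and rows downward; lengths in m; the calibration is good to about 2 mm. The wrist camera is an equidistant fisheye: a pixel r from the principal point sees the ray r / f radians off the axis. A picture is of the moment at which its call begins: read the wrist's pose just before it. There is no depth.
- r.finish_job(): hands the job in; it is judged then, once.
The state is a dict: "time_s": time; "joints": joint angles; "joint_velocities": joint speeds; "effort": joint torques, N m; "tcp_pos": TCP position; "ee_rot": TCP orientation; "wrist_force": force on the tool from outside, world axes, zero at the start; "moment": the same for the moment, N m; "gripper_width": opening from 0.0 (shut) to 1.0 (fully open); "gripper_force": force on a finger pad.
Only numpy, scipy, OpenCV 4.12 (cv2) and the standard library are available. Lean on these libraries where they do the work, as an engineer would, in place of code of your own. Each camera call takes 0.05 s, during which the arm holds its last target. There are 200 camera calls.

TASK

Load the cassette reader: while its pin still locks the carriage, nudge all the tissue cassettes on the deck into one straight, snug row, label ends flat against the long fence, the first one against the end stop and each touching the next without gaps. Then draw the lock pin out and park it upright in the notch of the bracket beside it, hanging by its collar, and afterwards slide the carriage gently all the way home to the reading head, with the row still in order. Leave the other things on the bench where they are.

Things in the scene. Friction and masses are not known exactly. Their poses are not given: they have to be found in the camera images.
- corner (a point): Inside corner on the carriage's deck surface, where fence and end stop meet; rides and turns with the carriage. x points across the fence to the reading head, y along the fence out over the end stop, z up. The flat dark grey deck, top 24 mm over the bench, covers x -150..0, y -295..0 mm. Fence (inner face x = 0) and end stop (y = 0): whole edges, 6 mm thick, 6 mm proud; other edges open.
- carriage (a joint): Travel of the carriage to the reading head (corner's +x): 0 = loading position, locked by the pin with 1 to 2 mm of play; 0.060 m = fully home, at a solid stop. About 3 N of friction; stays where left. The fixed cream reading head, 60 mm high, begins 75 mm beyond the fence's inner face at joint 0.
- push_knob (a point): Top of the black upright knob on the carriage's left ear, 16 mm in diameter, standing 35 mm above the deck level; at (-75, +24, +35) mm in the corner's frame. Push or pull it to slide the carriage.
- pin: Steel lock pin, upright in a bore through the carriage's right ear and the base (1.5 mm clearance). Origin: centre of the underside of its collar, z up. Shank 8 mm dia., 22 mm long below the origin; collar 22 mm dia., 4 mm thick; then a dark round grip 16 mm dia. from 4 to 34 mm above the origin. At first the collar rests on the ear, level with the deck.
- notch (a point): Centre of the parking notch, at the top face of a steel bracket fixed to the base, 74 mm right of the pin. A slot 12 mm wide, open above and towards the robot (-x), closed 5 mm beyond the centre in +x; plate 38 mm wide, 6 mm thick, top 36 mm over the bench, free beneath. The pin hangs in it by its collar, its origin then at this point.
- cassette1: A tissue cassette: white plastic tray 40 mm long (x), 28 mm wide (y), 8 mm high, with a cream wax block on top (25 x 24 mm, to 15 mm height, 6 mm back from centre), 30 g. Origin at the centre of its underside; x points to its sloping label end. All are alike; 4 to 6 are present, at first askew on the deck, label ends roughly towards the fence (within 30 degrees).
- cassette2: A tissue cassette: white plastic tray 40 mm long (x), 28 mm wide (y), 8 mm high, with a cream wax block on top (25 x 24 mm, to 15 mm height, 6 mm back from centre), 30 g. Origin at the centre of its underside; x points to its sloping label end. All are alike; 4 to 6 are present, at first askew on the deck, label ends roughly towards the fence (within 30 degrees).
- cassette3: A tissue cassette: white plastic tray 40 mm long (x), 28 mm wide (y), 8 mm high, with a cream wax block on top (25 x 24 mm, to 15 mm height, 6 mm back from centre), 30 g. Origin at the centre of its underside; x points to its sloping label end. All are alike; 4 to 6 are present, at first askew on the deck, label ends roughly towards the fence (within 30 degrees).
- cassette4: A tissue cassette: white plastic tray 40 mm long (x), 28 mm wide (y), 8 mm high, with a cream wax block on top (25 x 24 mm, to 15 mm height, 6 mm back from centre), 30 g. Origin at the centre of its underside; x points to its sloping label end. All are alike; 4 to 6 are present, at first askew on the deck, label ends roughly towards the fence (within 30 degrees).
- cassette5: A tissue cassette: white plastic tray 40 mm long (x), 28 mm wide (y), 8 mm high, with a cream wax block on top (25 x 24 mm, to 15 mm height, 6 mm back from centre), 30 g. Origin at the centre of its underside; x points to its sloping label end. All are alike; 4 to 6 are present, at first askew on the deck, label ends roughly towards the fence (within 30 degrees).
- cassette6: A tissue cassette: white plastic tray 40 mm long (x), 28 mm wide (y), 8 mm high, with a cream wax block on top (25 x 24 mm, to 15 mm height, 6 mm back from centre), 30 g. Origin at the centre of its underside; x points to its sloping label end. All are alike; 4 to 6 are present, at first askew on the deck, label ends roughly towards the fence (within 30 degrees).
- cassette1_label (a point): Middle of the label end face of cassette1, 20 mm ahead of its centre in x and 4 mm up.
- cassette2_label (a point): Middle of the label end face of cassette2, 20 mm ahead of its centre in x and 4 mm up.
- cassette3_label (a point): Middle of the label end face of cassette3, 20 mm ahead of its centre in x and 4 mm up.
- cassette4_label (a point): Middle of the label end face of cassette4, 20 mm ahead of its centre in x and 4 mm up.
- cassette5_label (a point): Middle of the label end face of cassette5, 20 mm ahead of its centre in x and 4 mm up.
- cassette6_label (a point): Middle of the label end face of cassette6, 20 mm ahead of its centre in x and 4 mm up.
- slide_box: Bystander: blue slide box 90 x 160 x 35 mm on the bench; origin under its centre.
- jar: Bystander: closed specimen jar, 60 mm in diameter, 80 mm high; origin under its centre.
- stapler: Bystander: black and grey desk stapler 130 x 34 x 40 mm; origin under its centre.

How it is judged (in metres and radians):
On the way, in this order (a step that is already met when the one before it is completed fails the run):
1. all cassettes stand in a snug row at fence and end stop while the carriage is still locked with the pin in its bore (x of each of cassette1_label, cassette2_label, cassette3_label, cassette4_label, cassette5_label, cassette6_label in the frame of corner above -0.0035 m and angle between the x axis of each of cassette1, cassette2, cassette3, cassette4, cassette5, cassette6 and the x axis of corner, either way round below 0.08 rad and z of cassette1 in the frame of corner between -0.004 and 0.004 m and angle between each of cassette1, cassette2, cassette3, cassette4, cassette5, cassette6's own z axis and vertical below 0.1 rad and (y of cassette1 in the frame of corner above -0.0175 m or (y of cassette1 in the frame of cassette2 below -0.024 m and distance between cassette1 and cassette2 below 0.0315 m) or (y of cassette1 in the frame of cassette3 below -0.024 m and distance between cassette1 and cassette3 below 0.0315 m) or (y of cassette1 in the frame of cassette4 below -0.024 m and distance between cassette1 and cassette4 below 0.0315 m) or (y of cassette1 in the frame of cassette5 below -0.024 m and distance between cassette1 and cassette5 below 0.0315 m) or (y of cassette1 in the frame of cassette6 below -0.024 m and distance between cassette1 and cassette6 below 0.0315 m)) and z of cassette2 in the frame of corner between -0.004 and 0.004 m and (y of cassette2 in the frame of corner above -0.0175 m or (y of cassette2 in the frame of cassette1 below -0.024 m and distance between cassette2 and cassette1 below 0.0315 m) or (y of cassette2 in the frame of cassette3 below -0.024 m and distance between cassette2 and cassette3 below 0.0315 m) or (y of cassette2 in the frame of cassette4 below -0.024 m and distance between cassette2 and cassette4 below 0.0315 m) or (y of cassette2 in the frame of cassette5 below -0.024 m and distance between cassette2 and cassette5 below 0.0315 m) or (y of cassette2 in the frame of cassette6 below -0.024 m and distance between cassette2 and cassette6 below 0.0315 m)) and z of cassette3 in the frame of corner between -0.004 and 0.004 m and (y of cassette3 in the frame of corner above -0.0175 m or (y of cassette3 in the frame of cassette1 below -0.024 m and distance between cassette3 and cassette1 below 0.0315 m) or (y of cassette3 in the frame of cassette2 below -0.024 m and distance between cassette3 and cassette2 below 0.0315 m) or (y of cassette3 in the frame of cassette4 below -0.024 m and distance between cassette3 and cassette4 below 0.0315 m) or (y of cassette3 in the frame of cassette5 below -0.024 m and distance between cassette3 and cassette5 below 0.0315 m) or (y of cassette3 in the frame of cassette6 below -0.024 m and distance between cassette3 and cassette6 below 0.0315 m)) and z of cassette4 in the frame of corner between -0.004 and 0.004 m and (y of cassette4 in the frame of corner above -0.0175 m or (y of cassette4 in the frame of cassette1 below -0.024 m and distance between cassette4 and cassette1 below 0.0315 m) or (y of cassette4 in the frame of cassette2 below -0.024 m and distance between cassette4 and cassette2 below 0.0315 m) or (y of cassette4 in the frame of cassette3 below -0.024 m and distance between cassette4 and cassette3 below 0.0315 m) or (y of cassette4 in the frame of cassette5 below -0.024 m and distance between cassette4 and cassette5 below 0.0315 m) or (y of cassette4 in the frame of cassette6 below -0.024 m and distance between cassette4 and cassette6 below 0.0315 m)) and z of cassette5 in the frame of corner between -0.004 and 0.004 m and (y of cassette5 in the frame of corner above -0.0175 m or (y of cassette5 in the frame of cassette1 below -0.024 m and distance between cassette5 and cassette1 below 0.0315 m) or (y of cassette5 in the frame of cassette2 below -0.024 m and distance between cassette5 and cassette2 below 0.0315 m) or (y of cassette5 in the frame of cassette3 below -0.024 m and distance between cassette5 and cassette3 below 0.0315 m) or (y of cassette5 in the frame of cassette4 below -0.024 m and distance between cassette5 and cassette4 below 0.0315 m) or (y of cassette5 in the frame of cassette6 below -0.024 m and distance between cassette5 and cassette6 below 0.0315 m)) and z of cassette6 in the frame of corner between -0.004 and 0.004 m and (y of cassette6 in the frame of corner above -0.0175 m or (y of cassette6 in the frame of cassette1 below -0.024 m and distance between cassette6 and cassette1 below 0.0315 m) or (y of cassette6 in the frame of cassette2 below -0.024 m and distance between cassette6 and cassette2 below 0.0315 m) or (y of cassette6 in the frame of cassette3 below -0.024 m and distance between cassette6 and cassette3 below 0.0315 m) or (y of cassette6 in the frame of cassette4 below -0.024 m and distance between cassette6 and cassette4 below 0.0315 m) or (y of cassette6 in the frame of cassette5 below -0.024 m and distance between cassette6 and cassette5 below 0.0315 m)) and value of joint carriage below 0.006 m and z of pin in the frame of corner below 0.006 m and horizontal distance between pin and notch above 0.05 m), for 0.2 s.
2. the pin hangs upright in the notch, the carriage not yet slid (horizontal distance between pin and notch below 0.007 m and z of pin in the frame of notch between -0.003 and 0.003 m and angle between pin's own z axis and vertical below 0.1 rad and value of joint carriage below 0.03 m), for 0.2 s.
3. the carriage is fully home (value of joint carriage above 0.056 m), for 0.2 s.
At the end, for the whole second after the job is handed in: Cassettes flat on the deck, label ends within 3.5 mm of the fence and square within 0.08 rad, first within 3.5 mm of the end stop, gaps under 3.5 mm; pin hanging upright in the notch (7 mm across, 3 mm in height); carriage within 4 mm of fully home; all at rest (x of each of cassette1_label, cassette2_label, cassette3_label, cassette4_label, cassette5_label, cassette6_label in the frame of corner above -0.0035 m and angle between the x axis of each of cassette1, cassette2, cassette3, cassette4, cassette5, cassette6 and the x axis of corner, either way round below 0.08 rad and z of cassette1 in the frame of corner between -0.004 and 0.004 m and angle between each of cassette1, cassette2, cassette3, cassette4, cassette5, cassette6, pin's own z axis and vertical below 0.1 rad and (y of cassette1 in the frame of corner above -0.0175 m or (y of cassette1 in the frame of cassette2 below -0.024 m and distance between cassette1 and cassette2 below 0.0315 m) or (y of cassette1 in the frame of cassette3 below -0.024 m and distance between cassette1 and cassette3 below 0.0315 m) or (y of cassette1 in the frame of cassette4 below -0.024 m and distance between cassette1 and cassette4 below 0.0315 m) or (y of cassette1 in the frame of cassette5 below -0.024 m and distance between cassette1 and cassette5 below 0.0315 m) or (y of cassette1 in the frame of cassette6 below -0.024 m and distance between cassette1 and cassette6 below 0.0315 m)) and z of cassette2 in the frame of corner between -0.004 and 0.004 m and (y of cassette2 in the frame of corner above -0.0175 m or (y of cassette2 in the frame of cassette1 below -0.024 m and distance between cassette2 and cassette1 below 0.0315 m) or (y of cassette2 in the frame of cassette3 below -0.024 m and distance between cassette2 and cassette3 below 0.0315 m) or (y of cassette2 in the frame of cassette4 below -0.024 m and distance between cassette2 and cassette4 below 0.0315 m) or (y of cassette2 in the frame of cassette5 below -0.024 m and distance between cassette2 and cassette5 below 0.0315 m) or (y of cassette2 in the frame of cassette6 below -0.024 m and distance between cassette2 and cassette6 below 0.0315 m)) and z of cassette3 in the frame of corner between -0.004 and 0.004 m and (y of cassette3 in the frame of corner above -0.0175 m or (y of cassette3 in the frame of cassette1 below -0.024 m and distance between cassette3 and cassette1 below 0.0315 m) or (y of cassette3 in the frame of cassette2 below -0.024 m and distance between cassette3 and cassette2 below 0.0315 m) or (y of cassette3 in the frame of cassette4 below -0.024 m and distance between cassette3 and cassette4 below 0.0315 m) or (y of cassette3 in the frame of cassette5 below -0.024 m and distance between cassette3 and cassette5 below 0.0315 m) or (y of cassette3 in the frame of cassette6 below -0.024 m and distance between cassette3 and cassette6 below 0.0315 m)) and z of cassette4 in the frame of corner between -0.004 and 0.004 m and (y of cassette4 in the frame of corner above -0.0175 m or (y of cassette4 in the frame of cassette1 below -0.024 m and distance between cassette4 and cassette1 below 0.0315 m) or (y of cassette4 in the frame of cassette2 below -0.024 m and distance between cassette4 and cassette2 below 0.0315 m) or (y of cassette4 in the frame of cassette3 below -0.024 m and distance between cassette4 and cassette3 below 0.0315 m) or (y of cassette4 in the frame of cassette5 below -0.024 m and distance between cassette4 and cassette5 below 0.0315 m) or (y of cassette4 in the frame of cassette6 below -0.024 m and distance between cassette4 and cassette6 below 0.0315 m)) and z of cassette5 in the frame of corner between -0.004 and 0.004 m and (y of cassette5 in the frame of corner above -0.0175 m or (y of cassette5 in the frame of cassette1 below -0.024 m and distance between cassette5 and cassette1 below 0.0315 m) or (y of cassette5 in the frame of cassette2 below -0.024 m and distance between cassette5 and cassette2 below 0.0315 m) or (y of cassette5 in the frame of cassette3 below -0.024 m and distance between cassette5 and cassette3 below 0.0315 m) or (y of cassette5 in the frame of cassette4 below -0.024 m and distance between cassette5 and cassette4 below 0.0315 m) or (y of cassette5 in the frame of cassette6 below -0.024 m and distance between cassette5 and cassette6 below 0.0315 m)) and z of cassette6 in the frame of corner between -0.004 and 0.004 m and (y of cassette6 in the frame of corner above -0.0175 m or (y of cassette6 in the frame of cassette1 below -0.024 m and distance between cassette6 and cassette1 below 0.0315 m) or (y of cassette6 in the frame of cassette2 below -0.024 m and distance between cassette6 and cassette2 below 0.0315 m) or (y of cassette6 in the frame of cassette3 below -0.024 m and distance between cassette6 and cassette3 below 0.0315 m) or (y of cassette6 in the frame of cassette4 below -0.024 m and distance between cassette6 and cassette4 below 0.0315 m) or (y of cassette6 in the frame of cassette5 below -0.024 m and distance between cassette6 and cassette5 below 0.0315 m)) and horizontal distance between pin and notch below 0.007 m and z of pin in the frame of notch between -0.003 and 0.003 m and value of joint carriage above 0.056 m and linear speed of each of cassette1, cassette2, cassette3, cassette4, cassette5, cassette6, pin below 0.02 m/s); the robot touches nothing.
It fails at once if a bystander (slide box, jar or stapler) is moved more than 3 cm (distance of any of slide_box, jar, stapler from where it was at the start of the episode above 0.03 m).
It fails at once if the carriage is slammed (faster than 0.3 m/s) (velocity of joint carriage above 0.3 m/s).
Of cassette1, cassette2, cassette3, cassette4, cassette5, cassette6 only 4 to 6 are there at a start; the rules pass over those that are not, and their reading is None.
At some moment in a run one of cassette1, cassette2, cassette3, cassette4, cassette5, cassette6 may be knocked a few centimetres aside while the robot is not near it.
It also fails if it takes over 210 s, if anything falls off the work surface, if the arm or the gripper's body presses on something with over 40 N, if the wrist force passes 120 N, or if a joint passes its speed limit or range.

## Working session

There is one attempt and no reset: what is moved stays moved. The work goes in short steps, Python scripts to look and compute and a shell command to move; the robot and the scene stay as the last step left them, time stands still between calls to the robot, and variables do not carry over. Pictures are saved under pics/ and viewed, at most 14 in all, crops included, and the job is handed in when it is done.

```bash
ls; mkdir -p pics; python3 - <<'E'
from station import r
import cv2,pickle
s=r.sense();print(s['time_s'],s['tcp_pos'],s['ee_rot'],s['gripper_width'],r.tip_extent)
d={}
for n in("top","side","wrist"):
    c=r.capture(n);d[n]=c;cv2.imwrite(f'pics/{n}0.png',c['pixels'][:,:,::-1])
    print(n,{k:v for k,v in c.items() if k!='pixels'})
pickle.dump((s,d),open('cap0.pkl','wb'))
im=cv2.resize(d['top']['pixels'],(800,600),interpolation=cv2.INTER_CUBIC);cv2.imwrite('pics/top0b.png',im[:,:,::-1])
E
```

```text
pics
0.0 [ 0.15316238 -0.60531746  0.22944736] [[-9.69496111e-01 -2.45105900e-01 -6.23098204e-04]
 [-2.45106679e-01  9.69493752e-01  2.14003509e-03]
 [ 7.95545893e-05  2.22748123e-03 -9.99997516e-01]] 1.0030596196475512 0.008
top {'fovy': 54.72981845961174, 'cx': 256.16135658126245, 'cy': 195.0026206378659, 'origin': array([ 0.44020057, -0.00236863,  1.25636887]), 'orientation': array([[ 0.01623047, -0.9960391 ,  0.0874225 ],
       [-0.99961331, -0.01813861, -0.02107653],
       [ 0.02257877, -0.08704661, -0.99594834]])}
side {'fovy': 49.080077434201975, 'cx': 264.6384942202223, 'cy': 188.46847987486478, 'origin': array([0.47429942, 0.99202793, 0.61691588]), 'orientation': array([[-0.9972922 , -0.04636917,  0.05708029],
       [-0.0722817 ,  0.47503317, -0.87699421],
       [ 0.01355046, -0.87874535, -0.47709852]])}
wrist {'fovy': 65.70646984690485, 'cx': 259.79144163794257, 'cy': 192.74830712850945, 'T_tool_cam': array([[ 3.15005976e-04, -9.58416493e-01, -2.85372960e-01,
         7.90572700e-02],
       [ 9.99999653e-01,  8.19298298e-05,  8.28680359e-04,
        -5.74772447e-04],
       [-7.70840365e-04, -2.85373122e-01,  9.58416187e-01,
        -1.54481100e-01],
       [ 0.00000000e+00,  0.00000000e+00,  0.00000000e+00,
         1.00000000e+00]])}
```

View pics/top0b.png

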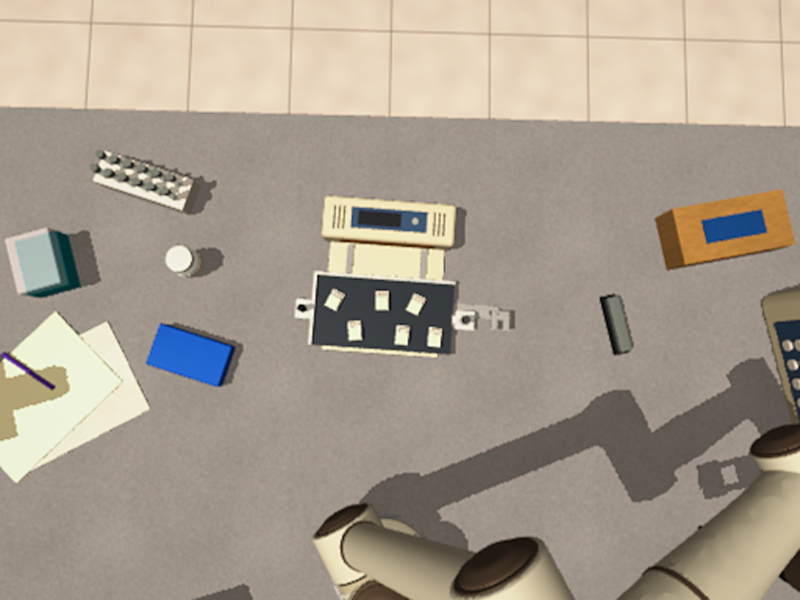

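View pics/side0.png

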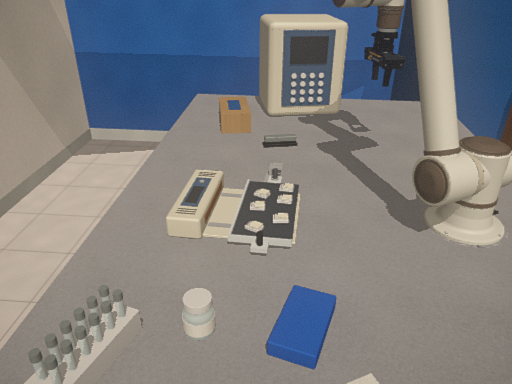

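```bash
cat > h.py <<'E'
import numpy as np,cv2
from station import r
def cam(name):
    s=r.sense();c=r.capture(name);c['name']=name
    if name=='wrist':
        T=np.array(c['T_tool_cam']);R=np.array(s['ee_rot'])
        c['orientation']=R@T[:3,:3];c['origin']=R@T[:3,3]+s['tcp_pos']
    return c
def rays(c,uv):
    uv=np.asarray(uv,float).reshape(-1,2);f=192/np.tan(np.radians(c['fovy'])/2)
    p=(uv-[c['cx'],c['cy']])/f
    if c['name']=='wrist':
        t=np.linalg.norm(p,axis=1)+1e-12
        d=np.c_[p*(np.sin(t)/t)[:,None],np.cos(t)]
    else: d=np.c_[p,np.ones(len(p))]
    d=d/np.linalg.norm(d,axis=1)[:,None]
    return d@np.array(c['orientation']).T
def onplane(c,uv,z):
    d=rays(c,uv);o=np.array(c['origin'])
    return o+d*((z-o[2])/d[:,2])[:,None]
def project(c,P):
    q=(np.asarray(P,float).reshape(-1,3)-c['origin'])@np.array(c['orientation'])
    f=192/np.tan(np.radians(c['fovy'])/2)
    if c['name']=='wrist':
        h=np.linalg.norm(q[:,:2],axis=1);p=q[:,:2]/h[:,None]*np.arctan2(h,q[:,2])[:,None]
    else: p=q[:,:2]/q[:,2:]
    return p*f+[c['cx'],c['cy']]
def tri(c1,u1,c2,u2):
    d1=rays(c1,u1)[0];d2=rays(c2,u2)[0];o1=np.array(c1['origin']);o2=np.array(c2['origin'])
    t=np.linalg.lstsq(np.c_[d1,-d2],o2-o1,rcond=None)[0]
    a=o1+t[0]*d1;b=o2+t[1]*d2
    return (a+b)/2,np.linalg.norm(a-b)
E
python3 - <<'E'
import pickle;from h import *
s,d=pickle.load(open('cap0.pkl','rb'));c=d['top'];c['name']='top'
im=c['pixels'].astype(int);m=((im.max(2)<75)).astype(np.uint8)
m[:,:185]=0;m[:,300:]=0;m[:160]=0;m[240:]=0
m=cv2.morphologyEx(m,cv2.MORPH_CLOSE,np.ones((9,9)))
k=max(cv2.findContours(m,0,2)[0],key=cv2.contourArea)
b=cv2.boxPoints(cv2.minAreaRect(k));print(b,onplane(c,b,.024)[:,:2].round(4))
E
```

```text
[[189.27098 218.86021]
 [192.44691 175.0324 ]
 [300.60364 182.86983]
 [297.42767 226.69765]] [[ 0.4652  0.1913]
 [ 0.6114  0.1854]
 [ 0.5919 -0.1769]
 [ 0.4453 -0.1671]]
```

```bash
python3 -m jog '1 29 50 2 5.85;1 29 50 2 5.85;1 29 50 2 5.85;1 29 50 2 5.85;1 29 50 2 5.85' >/dev/null; python3 -m jog '1 29 50 2 5.85;1 29 50 2 5.85;1 29 50 2 5.85;1 29 50 2 5.85;1 29 50 2 5.85' >/dev/null; python3 -m jog '1 29 50 2 5.85;1 29 50 2 5.85;1 29 50 2 5.85;1 0 0 0 0;1 0 0 0 0'
python3 - <<'E'
from h import *;import pickle
c=cam('wrist');pickle.dump(c,open('w1.pkl','wb'));cv2.imwrite('pics/w1.png',cv2.resize(c['pixels'],(800,600),interpolation=cv2.INTER_CUBIC)[:,:,::-1]);s=r.sense();print(s['tcp_pos'],s['ee_rot'],s['joints'])
E
```

```text
time_s: 2.02
tcp_pos: [0.5298, 0.0441, 0.256]
ee_rot: [[0.004, -1.0, -0.002], [-1.0, -0.004, -0.0], [0.0, 0.002, -1.0]]
wrist_force: [-0.2, 0.8, 0.2]
gripper_width: 0.999
gripper_force: 0.0
[0.52961796 0.04348143 0.25625899] [[ 3.46723168e-03 -9.99993443e-01 -1.04530273e-03]
 [-9.99993945e-01 -3.46691924e-03 -3.00559803e-04]
 [ 2.96933852e-04  1.04633851e-03 -9.99999409e-01]] [ 2.21900672e+01  1.18829437e+01 -1.02117141e+01 -7.20028310e-03
 -6.79673020e+01 -2.19887132e+01]
```

View pics/w1.png

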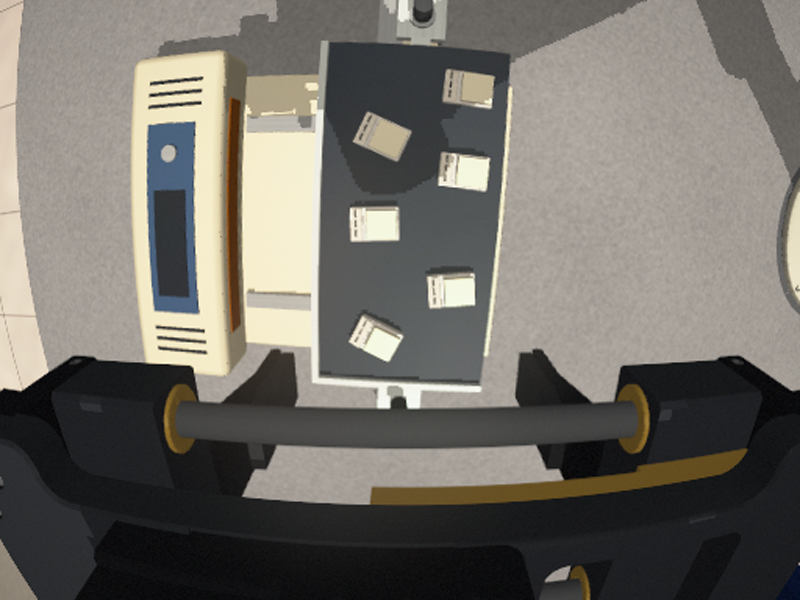

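```bash
python3 -m jog '1 0 -50 0 0;1 0 -50 0 0;1 0 0 0 0;1 0 0 0 0' >/dev/null
python3 - <<'E'
from h import *;import pickle
c=cam('wrist');pickle.dump(c,open('w2.pkl','wb'));cv2.imwrite('pics/w2.png',cv2.resize(c['pixels'],(800,600),interpolation=cv2.INTER_CUBIC)[:,:,::-1]);s=r.sense();print(s['tcp_pos'])
E
python3 -m jog '1 0 -45 0 0;1 0 -45 0 0;1 0 0 0 0;1 0 0 0 0' >/dev/null
python3 - <<'E'
from h import *;import pickle
c=cam('wrist');pickle.dump(c,open('w3.pkl','wb'));cv2.imwrite('pics/w3.png',cv2.resize(c['pixels'],(800,600),interpolation=cv2.INTER_CUBIC)[:,:,::-1]);s=r.sense();print(s['tcp_pos'])
E
```

```text
[ 0.52988632 -0.05611747  0.256752  ]
[ 0.53037142 -0.14485004  0.25656302]
```

View pics/w3.png

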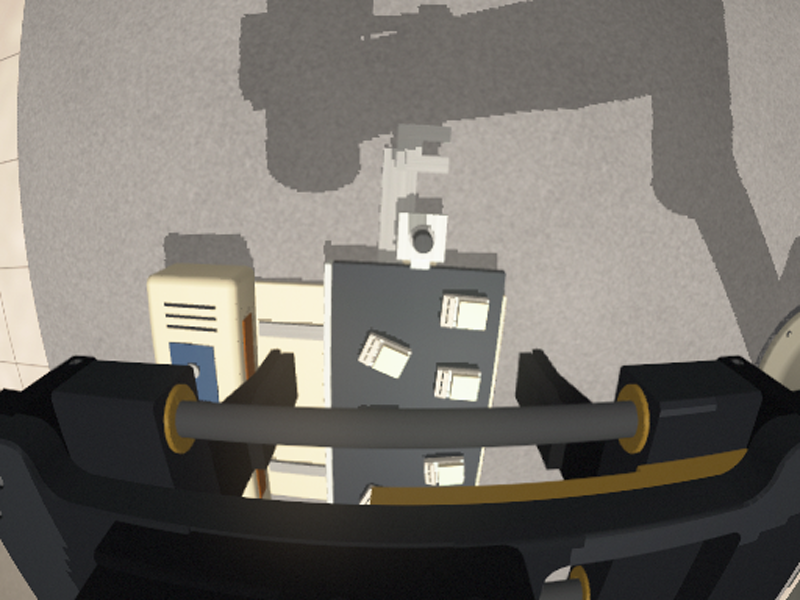

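```bash
cat >> h.py <<'E'
def deckmask(c):
    im=c['pixels'].astype(int)
    m=((im.max(2)<80)&(im[:,:,2]-im[:,:,0]>=3)).astype(np.uint8)
    return m
def deckhull(c,z=.024):
    m=deckmask(c);m[235:]=0
    m=cv2.morphologyEx(m,cv2.MORPH_OPEN,np.ones((3,3)))
    k=max(cv2.findContours(m,0,1)[0],key=cv2.contourArea)
    return cv2.convexHull(k)[:,0],k[:,0]
E
python3 - <<'E'
from h import *;import pickle
for n in('w1','w2'):
    c=pickle.load(open(n+'.pkl','rb'));im=c['pixels']
    print([tuple(im[v,u]) for u,v in((260,120),(235,100),(220,200),(225,150))])
    m=deckmask(c);m[235:]=0
    k=max(cv2.findContours(m,0,1)[0],key=cv2.contourArea);print(cv2.contourArea(k),cv2.boundingRect(k))
    o=im.copy();cv2.drawContours(o,[k],-1,(255,0,0),1);o=o[20:260,180:350]
    cv2.imwrite(f'pics/d{n}.png',cv2.resize(o,None,fx=2.3,fy=2.3,interpolation=0)[:,:,::-1])
a,b=[cv2.imread(f'pics/d{n}.png') for n in('w1','w2')];cv2.imwrite('pics/dd.png',np.hstack([a,b]))
E
```

```text
[(np.uint8(59), np.uint8(60), np.uint8(59)), (np.uint8(57), np.uint8(59), np.uint8(59)), (np.uint8(91), np.uint8(91), np.uint8(91)), (np.uint8(246), np.uint8(240), np.uint8(223))]
4915.0 (208, 27, 118, 86)
[(np.uint8(81), np.uint8(85), np.uint8(86)), (np.uint8(114), np.uint8(109), np.uint8(104)), (np.uint8(94), np.uint8(93), np.uint8(91)), (np.uint8(87), np.uint8(88), np.uint8(88))]
570.5 (107, 197, 22, 38)
```

View pics/dd.png

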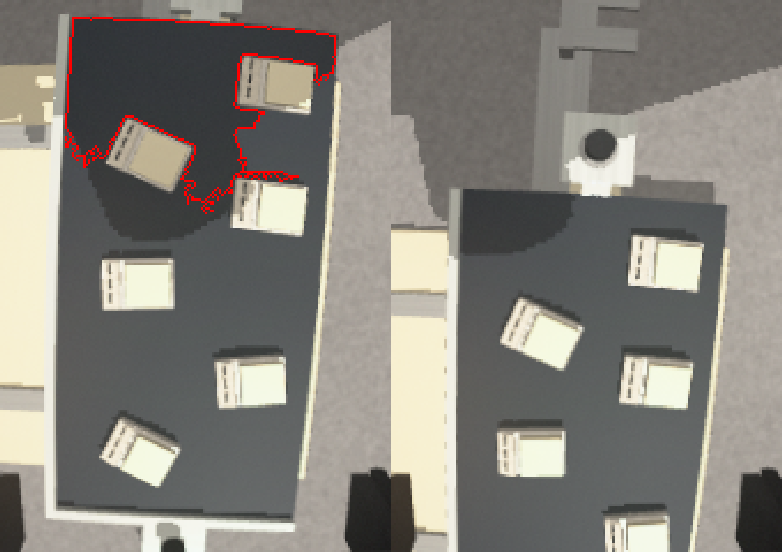

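```bash
cat >> h.py <<'E'
def deckseg(c,vmax=235):
    im=cv2.medianBlur(c['pixels'],3).astype(int)
    m=((im.max(2)<112)&(im[:,:,2]-im[:,:,0]>=-1)).astype(np.uint8);m[vmax:]=0
    m=cv2.morphologyEx(m,cv2.MORPH_OPEN,np.ones((5,5)))
    n,l,st,_=cv2.connectedComponentsWithStats(m)
    return (l==1+np.argmax(st[1:,4])).astype(np.uint8)
def line(P):
    for _ in range(3):
        vx,vy,x,y=cv2.fitLine(P[:,:2].astype(np.float32),cv2.DIST_HUBER,0,1e-4,1e-4).ravel()
        e=np.abs((P[:,0]-x)*vy-(P[:,1]-y)*vx);P=P[e<max(.0015,np.median(e)*2)]
    return np.array([x,y]),np.array([vx,vy]),np.median(e)
def cassettes(c,seg,z=.032):
    hull=cv2.convexHull(cv2.findNonZero(seg));hm=np.zeros(seg.shape,np.uint8);cv2.fillPoly(hm,[hull],1)
    im=c['pixels'].astype(int);m=((im.max(2)>112)&(hm>0)).astype(np.uint8)
    m=cv2.morphologyEx(m,cv2.MORPH_OPEN,np.ones((3,3)));out=[]
    for k in cv2.findContours(m,0,1)[0]:
        if cv2.contourArea(k)<150: continue
        P=onplane(c,k[:,0],z)[:,:2]*1000
        (x,y),(w,h),a=cv2.minAreaRect(P.astype(np.float32))
        if w<h: w,h,a=h,w,a+90
        out.append((x,y,w,h,(a+90)%180-90))
    return out
E
cat > m1.py <<'E'
from h import *;import pickle
for n in('w1','w2'):
    c=pickle.load(open(n+'.pkl','rb'));g=deckseg(c);print(n,g.sum(),cv2.boundingRect(cv2.findNonZero(g)))
    vs=[v for v in range(384) if g[v].sum()>40];L=np.array([(np.argmax(g[v])-.5,v) for v in vs])
    p,d,e=line(onplane(c,L,.024));print('fence',p.round(4),np.degrees(np.arctan2(d[1],d[0])),e)
    us=[u for u in range(512) if g[:,u].sum()>40];B=np.array([(u,383-np.argmax(g[::-1,u])+.5) for u in us])
    q,f,e=line(onplane(c,B,.024));print('stop',q.round(4),np.degrees(np.arctan2(f[1],f[0])),e)
    t=np.linalg.solve(np.c_[d,-f],q-p);print('corner',(p+t[0]*d).round(4))
    for k in cassettes(c,g): print(np.round(k,1))
E
python3 m1.py
```

```text
w1 18019 (205, 27, 121, 208)
fence [ 0.5973 -0.064 ] 87.260414 0.00032940031132577927
stop [0.5297 0.1425] 0.29631212 0.00015970961997336302
corner [0.6072 0.1429]
[555.1 111.8  41.2  30.9 -28.1]
[490.6  68.1  40.5  30.    5.1]
[ 5.556e+02  1.160e+01  4.120e+01  2.860e+01 -2.000e-01]
[482.6 -32.3  40.9  28.8  -6.4]
[548.7 -60.2  40.   27.9 -25. ]
[ 479.5 -100.8   40.5   28.7   -6.8]
w2 10022 (210, 102, 115, 133)
fence [ 0.5802 -0.0553] -73.28213 0.002212810054903762
stop [0.5196 0.0421] 0.04580565 0.00012140560260454952
corner [0.5509 0.0422]
[ 5.557e+02  1.150e+01  4.030e+01  3.100e+01 -2.000e-01]
[482.6 -32.3  40.6  29.9  -5.7]
[548.7 -60.1  41.2  29.7 -25.2]
[ 479.4 -101.2   40.6   28.4   -4.8]
```

```bash
sed -i 's/vmax=235/vmax=255/' h.py; sed -i "s/    us=/    us=/;s/for n in('w1','w2')/for n in('w1',)/" m1.py; python3 m1.py; python3 - <<'E'
from h import *;import pickle
c=pickle.load(open('w1.pkl','rb'))
yaw=np.radians(-2.74)
im=c['pixels'].copy()
X=np.array([np.cos(yaw),np.sin(yaw)]);Y=np.array([-X[1],X[0]]);C=np.array([.6072,.151])
for v in range(232,250,1): print(v,[int(im[v,u].max()) for u in (215,240,270,300)],onplane(c,[[240,v]],.024)[0,:2].round(4)) 
E
```

```text
w1 18757 (205, 27, 121, 218)
fence [ 0.5973 -0.064 ] 87.260414 0.00032940031132577927
stop [0.5455 0.1527] -4.11917 0.0009430377021431157
corner [0.6075 0.1483]
[555.1 111.8  41.2  30.9 -28.1]
[490.6  68.1  40.5  30.    5.1]
[ 5.556e+02  1.160e+01  4.120e+01  2.860e+01 -2.000e-01]
[482.6 -32.3  40.9  28.8  -6.4]
[548.7 -60.2  40.   27.9 -25. ]
[ 479.5 -100.8   40.5   28.7   -6.8]
232 [91, 96, 103, 105] [0.5565 0.1386]
233 [92, 96, 103, 105] [0.5566 0.1401]
234 [92, 94, 102, 105] [0.5566 0.1417]
235 [91, 97, 103, 105] [0.5566 0.1433]
236 [92, 96, 103, 105] [0.5567 0.1449]
237 [91, 97, 104, 105] [0.5567 0.1464]
238 [91, 97, 103, 104] [0.5567 0.148 ]
239 [80, 97, 103, 105] [0.5568 0.1496]
240 [90, 91, 103, 105] [0.5568 0.1512]
241 [119, 66, 104, 104] [0.5568 0.1528]
242 [190, 93, 96, 106] [0.5569 0.1544]
243 [235, 144, 78, 84] [0.5569 0.1561]
244 [241, 215, 112, 67] [0.5569 0.1577]
245 [241, 245, 168, 105] [0.557  0.1593]
246 [210, 245, 237, 146] [0.557  0.1609]
247 [176, 233, 247, 236] [0.557  0.1626]
248 [173, 182, 246, 247] [0.5571 0.1642]
249 [173, 131, 229, 247] [0.5571 0.1659]
```

```bash
python3 -m jog '0.5 4 52.1 0 -5.6;0.5 4 52.1 0 -5.6;0.5 4 52.1 0 -5.6;0.5 4 52.1 0 -5.6;0.5 4 52.2 0 -5.6' >/dev/null; python3 -m jog '0.5 0 0 -55 0;0.5 0 0 -55 0;0.5 0 0 -55 0;0.5 0 0 0 0;0.5 0 0 0 0'; python3 -m jog '0.5 0 0 -20 0;0.5 0 0 -15 0;0.5 0 0 -9 0;0.5 0 0 -5 0;0.5 0 0 0 0'
python3 - <<'E'
from h import *
c=cam('wrist');o=c['pixels'][110:384,120:400];cv2.imwrite('pics/a1.png',cv2.resize(o,None,fx=2,fy=2)[:,:,::-1])
E
```

```text
time_s: 4.42
tcp_pos: [0.5518, 0.116, 0.0937]
ee_rot: [[-0.464, -0.886, 0.003], [-0.886, 0.464, 0.001], [-0.002, -0.003, -1.0]]
wrist_force: [0.5, -0.4, -0.0]
gripper_width: 0.502
gripper_force: 0.0
time_s: 5.05
tcp_pos: [0.5504, 0.1147, 0.0426]
ee_rot: [[-0.466, -0.885, -0.0], [-0.885, 0.466, -0.0], [0.0, -0.0, -1.0]]
wrist_force: [0.2, 0.2, 0.7]
gripper_width: 0.499
gripper_force: 0.0
```

View pics/a1.png

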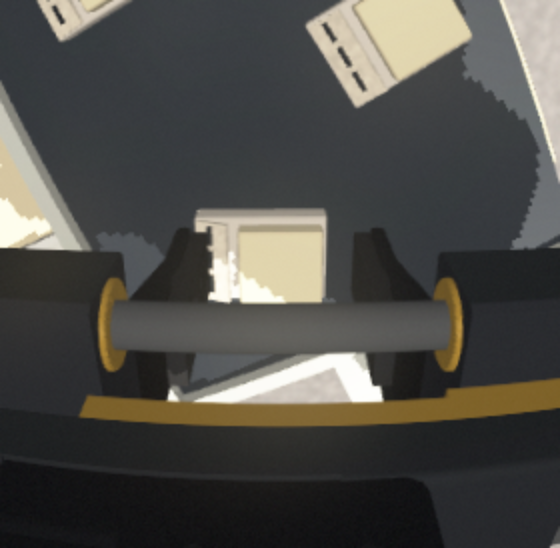

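```bash
python3 -m jog '0 0 0 0 0;0 0 0 0 0;0 0 0 0 0;0 0 0 0 0;0 0 0 0 0'; python3 -m jog '0 2 0 0 8.3;0 2 0 0 8.3;0 3 2 0 8.4;0 7 8 0 0;0 7 7 0 0' ; python3 -m jog '0 7 3 0 0;0 0 0 0 0;0 1 0 0 0;0 1 0 0 0;0 0 0 0 0' |egrep 'tcp|wrist_f|width';python3 -m jog '0 1 0 0 0;0 1 0 0 0;0 0 0 0 0' |egrep 'tcp|wrist_f|width'
```

```text
time_s: 5.72
tcp_pos: [0.5504, 0.1148, 0.0428]
ee_rot: [[-0.466, -0.885, 0.0], [-0.885, 0.466, 0.0], [-0.0, -0.0, -1.0]]
wrist_force: [0.6, 0.3, 0.8]
gripper_width: 0.278
gripper_force: 30.0
time_s: 6.35
tcp_pos: [0.5713, 0.1317, 0.0427]
ee_rot: [[-0.05, -0.999, -0.001], [-0.999, 0.05, -0.001], [0.001, 0.001, -1.0]]
wrist_force: [-2.9, -3.2, 5.3]
gripper_width: 0.276
gripper_force: 30.0
tcp_pos: [0.5799, 0.1353, 0.0427]
wrist_force: [-3.9, 0.0, 5.5]
gripper_width: 0.28
tcp_pos: [0.5818, 0.1352, 0.0427]
wrist_force: [-3.8, 0.0, 6.3]
gripper_width: 0.277
```

```bash
for i in 1 2 3; do python3 -m jog '0 1 0 0 0;0 0 0 0 0' |egrep 'tcp|wrist_f';done; for i in 1 2 3 4; do python3 -m jog '0 0 1 0 0;0 0 0 0 0' |egrep 'tcp|wrist_f';done
```

```text
tcp_pos: [0.5828, 0.1351, 0.0427]
wrist_force: [-4.9, -0.5, 6.2]
tcp_pos: [0.5838, 0.1351, 0.0428]
wrist_force: [-4.3, -0.3, 6.1]
tcp_pos: [0.5847, 0.1351, 0.0427]
wrist_force: [-4.7, 0.3, 6.1]
tcp_pos: [0.5851, 0.1356, 0.0427]
wrist_force: [-3.1, -2.1, 5.3]
tcp_pos: [0.5851, 0.1361, 0.0427]
wrist_force: [-2.3, -3.2, 5.3]
tcp_pos: [0.5852, 0.1369, 0.0427]
wrist_force: [-1.6, -4.6, 5.3]
tcp_pos: [0.5852, 0.1379, 0.0428]
wrist_force: [-1.8, -4.7, 5.7]
```

```bash
python3 -m jog '0 0 0 0.7 0;0 0 0 0 0' |egrep 'tcp|wrist_f'
python3 - <<'E'
from h import *
c=cam('wrist');o=c['pixels'][110:384,120:400];cv2.imwrite('pics/a2.png',cv2.resize(o,None,fx=2,fy=2)[:,:,::-1])
E
```

```text
tcp_pos: [0.5852, 0.1385, 0.0428]
wrist_force: [-0.5, -2.9, 1.7]
```

View pics/a2.png

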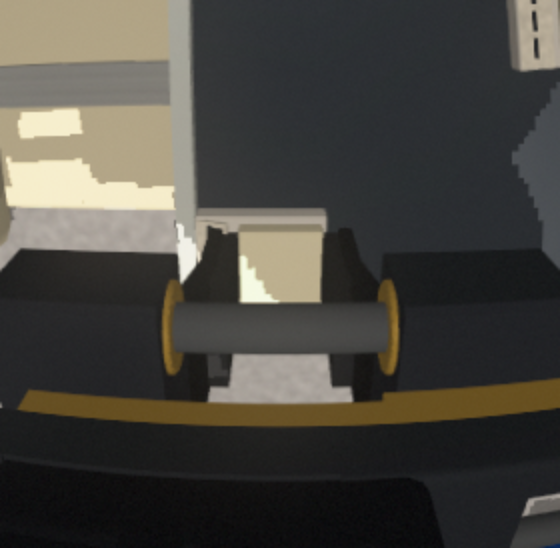

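```bash
for i in 1 2 3 4; do python3 -m jog '0 0 1 0 0;0 0 0 0 0' |egrep 'tcp|wrist_f';done; for i in 1 2 ; do python3 -m jog '0 1 0 0 0;0 0 0 0 0' |egrep 'tcp|wrist_f';done
```

```text
tcp_pos: [0.5851, 0.1387, 0.0429]
wrist_force: [0.6, -5.4, 0.8]
tcp_pos: [0.585, 0.1389, 0.043]
wrist_force: [0.8, -8.1, 0.8]
tcp_pos: [0.5849, 0.139, 0.043]
wrist_force: [0.5, -10.7, 2.1]
tcp_pos: [0.5847, 0.1391, 0.043]
wrist_force: [2.2, -13.5, 2.2]
tcp_pos: [0.5847, 0.139, 0.043]
wrist_force: [-0.8, -13.4, 4.1]
tcp_pos: [0.5848, 0.139, 0.0429]
wrist_force: [-2.8, -11.9, 5.1]
```

```bash
python3 -m jog '0 0 0 0 0;0.5 -2 -2 0 0;0.5 0 0 0 0;0.5 0 0 0 0;0.5 0 0 0 0' |egrep 'tcp|wrist_f|width'; python3 -m jog '0.5 0 0 20 0;0.5 0 0 20 0;0.5 -50 -36 0 4;0.5 -50.8 -37.2 0 3.9;0.5 0 0 0 0' |egrep 'tcp|wrist_f|width'; python3 -m jog '0.5 0 0 -20 0;0.5 0 0 -15 0;0.5 0 0 -5 0;0.5 0 0 0 0'|egrep 'tcp|wrist_f|width'; python3 -m jog '0 0 0 0 0;0 0 0 0 0;0 0 0 0 0;0 0 0 0 0'|egrep 'tcp|wrist_f|width'
```

```text
tcp_pos: [0.5856, 0.1414, 0.0433]
wrist_force: [-0.8, -0.2, 0.6]
gripper_width: 0.492
tcp_pos: [0.4796, 0.065, 0.0826]
wrist_force: [0.1, 0.3, 1.0]
gripper_width: 0.499
tcp_pos: [0.4854, 0.0682, 0.0432]
wrist_force: [-0.5, 0.2, 0.5]
gripper_width: 0.496
tcp_pos: [0.4853, 0.068, 0.0437]
wrist_force: [0.4, 0.4, 2.3]
gripper_width: 0.273
```

```bash
python3 -m jog '0 15 5 0 -4;0 20 8 0 -3.9;0 20 9 0 0;0 20 9 0 0;0 17 7 0 0' |egrep 'tcp|wrist_f'; for i in 1 2 ; do python3 -m jog '0 2 0 0 0;0 2 0 0 0;0 0 0 0 0' |egrep 'tcp|wrist_f';done;  for i in 1 2 3 ; do python3 -m jog '0 0 1.5 0 0;0 0 1.5 0 0;0 0 0 0 0' |egrep 'tcp|wrist_f';done
```

```text
tcp_pos: [0.5754, 0.1049, 0.0436]
wrist_force: [-5.4, -2.1, 8.8]
tcp_pos: [0.58, 0.1059, 0.0437]
wrist_force: [-3.0, 1.6, 4.9]
tcp_pos: [0.5833, 0.1053, 0.0437]
wrist_force: [-3.9, -0.1, 5.9]
tcp_pos: [0.5834, 0.1072, 0.0437]
wrist_force: [-2.3, -3.9, 7.0]
tcp_pos: [0.5836, 0.1102, 0.0437]
wrist_force: [-1.7, -3.0, 5.9]
tcp_pos: [0.5836, 0.1118, 0.0437]
wrist_force: [-0.8, -8.7, 5.4]
```

```bash
python3 -m jog '0 2 0 0 0;0 0 0 0 0;0.5 0 0 0 0;0.5 0 0 0 0;0.5 0 0 0 0' |egrep 'tcp|wrist_f|width'; python3 -m jog '0.5 0 0 20 0;0.5 0 0 20 0;0.5 -18 -52 0 2.6;0.5 -19.7 -51.4 0 0;0.5 0 0 0 0' |egrep 'tcp|wrist_f|width'; python3 -m jog '0.5 0 0 -20 0;0.5 0 0 -15 0;0.5 0 0 -5 0;0.5 0 0 0 0'|egrep 'tcp|wrist_f|width'; python3 -m jog '0 0 0 0 0;0 0 0 0 0;0 0 0 0 0;0 0 0 0.5 0'|egrep 'tcp|wrist_f|width'
```

```text
tcp_pos: [0.5871, 0.1151, 0.0431]
wrist_force: [-0.4, 0.2, 0.2]
gripper_width: 0.476
tcp_pos: [0.5474, 0.0089, 0.0831]
wrist_force: [0.1, 0.9, 0.0]
gripper_width: 0.496
tcp_pos: [0.5493, 0.0118, 0.0428]
wrist_force: [-0.1, -0.0, 0.5]
gripper_width: 0.5
tcp_pos: [0.5492, 0.0114, 0.0439]
wrist_force: [0.1, 0.4, -0.2]
gripper_width: 0.276
```

```bash
python3 -m jog '0 7 16 0 -2.6;0 7 17 0 0;0 7 17 0 0;0 8 16 0 0;0 0 0 0 0' |egrep 'tcp|wrist_f'; for i in 1 2 ; do python3 -m jog '0 2 0 0 0;0 2 0 0 0;0 0 0 0 0' |egrep 'tcp|wrist_f';done;  for i in 1 2 3 ; do python3 -m jog '0 0 1.5 0 0;0 0 1.5 0 0;0 0 0 0 0' |egrep 'tcp|wrist_f';done
```

```text
tcp_pos: [0.5793, 0.0791, 0.0438]
wrist_force: [1.1, 1.3, 1.3]
tcp_pos: [0.5817, 0.0768, 0.0438]
wrist_force: [-2.7, 0.2, 2.6]
tcp_pos: [0.5823, 0.0768, 0.0438]
wrist_force: [-10.1, 2.9, 10.7]
tcp_pos: [0.5823, 0.0774, 0.0438]
wrist_force: [-7.6, -4.9, 9.4]
tcp_pos: [0.5824, 0.0798, 0.0438]
wrist_force: [-7.4, -6.9, 8.9]
tcp_pos: [0.5825, 0.0828, 0.0437]
wrist_force: [-6.8, -6.8, 9.0]
```

```bash
for i in 1 2 ; do python3 -m jog '0 0 1.5 0 0;0 0 1.5 0 0;0 0 0 0 0' |egrep 'tcp|wrist_f';done
```

```text
tcp_pos: [0.5824, 0.0833, 0.0439]
wrist_force: [-5.0, -15.7, 10.0]
tcp_pos: [0.5822, 0.0837, 0.044]
wrist_force: [-3.1, -24.8, 9.4]
```

```bash
python3 -m jog '0 0 -8 0 0;0 0 0 0 0;0.5 0 0 0 0;0.5 0 0 0 0;0.5 0 0 0 0' |egrep 'tcp|wrist_f|width'; python3 -m jog '0.5 0 0 20 0;0.5 0 0 20 0;0.5 -36 -38 0 -3.2;0.5 -36 -39 0 0;0.5 -37.6 -39.2 0 0' |egrep 'tcp|wrist_f|width'; python3 -m jog '0.5 0 0 0 0;0.5 0 0 -20 0;0.5 0 0 -15 0;0.5 0 0 -5.4 0;0.5 0 0 0 0'|egrep 'tcp|wrist_f|width'; python3 -m jog '0 0 0 0 0;0 0 0 0 0;0 0 0 0 0;0 0 0 0.5 0'|egrep 'tcp|wrist_f|width'
```

```text
tcp_pos: [0.587, 0.0846, 0.0438]
wrist_force: [-0.5, -0.5, -0.1]
gripper_width: 0.479
tcp_pos: [0.4763, -0.0326, 0.0839]
wrist_force: [1.1, -0.1, 0.7]
gripper_width: 0.499
tcp_pos: [0.4773, -0.0315, 0.0432]
wrist_force: [-0.1, 0.8, -0.2]
gripper_width: 0.502
tcp_pos: [0.4766, -0.0318, 0.044]
wrist_force: [0.5, 0.1, -0.6]
gripper_width: 0.276
```

```bash
python3 -m jog '0 20 16 0 3.2;0 20 16 0 0;0 20 16 0 0;0 20 16 0 0;0 18 16 0 0' >/dev/null;  python3 -m jog '0 0 0 0 0;0 2 0 0 0;0 2 0 0 0;0 0 0 0 0' |egrep 'tcp|wrist_f';python3 -m jog '0 2 0 0 0;0 2 0 0 0;0 0 0 0 0' |egrep 'tcp|wrist_f';  for i in 1 2 3 4; do python3 -m jog '0 0 1.5 0 0;0 0 1.5 0 0;0 0 0 0 0' |egrep 'tcp|wrist_f';done
```

```text
tcp_pos: [0.5778, 0.0475, 0.0439]
wrist_force: [-1.1, -0.1, 2.4]
tcp_pos: [0.5804, 0.0477, 0.0438]
wrist_force: [-6.9, 0.4, 6.9]
tcp_pos: [0.5805, 0.0494, 0.0439]
wrist_force: [-5.3, -4.4, 6.4]
tcp_pos: [0.5806, 0.0523, 0.0439]
wrist_force: [-5.0, -4.5, 6.1]
tcp_pos: [0.5807, 0.0548, 0.0439]
wrist_force: [-4.7, -5.7, 5.3]
tcp_pos: [0.5806, 0.0552, 0.044]
wrist_force: [-1.7, -14.8, 5.8]
```

```bash
python3 -m jog '0 0 -5 0 0;0 0 0 0 0;0.5 0 0 0 0;0.5 0 0 0 0;0.5 0 0 0 0' |egrep 'tcp|wrist_f|width'; python3 -m jog '0.5 0 0 20 0;0.5 0 0 20 0;0.5 -13 -37 0 -7.5;0.5 -13 -38 0 -7.5;0.5 -13.7 -38 0 -7.3' |egrep 'tcp|wrist_f|width'; python3 -m jog '0.5 0 0 0 0;0.5 0 0 -20 0;0.5 0 0 -15 0;0.5 0 0 -5.5 0;0.5 0 0 0 0'|egrep 'tcp|wrist_f|width'; python3 -m jog '0 0 0 0 0;0 0 0 0 0;0 0 0 0 0;0 0 0 0.5 0'|egrep 'tcp|wrist_f|width|ee'
```

```text
tcp_pos: [0.5832, 0.0554, 0.0438]
wrist_force: [-1.2, 0.3, 0.0]
gripper_width: 0.475
tcp_pos: [0.5429, -0.0586, 0.0839]
wrist_force: [-0.3, -0.4, 0.2]
gripper_width: 0.498
tcp_pos: [0.543, -0.0575, 0.0429]
wrist_force: [-0.0, -0.6, -0.7]
gripper_width: 0.5
tcp_pos: [0.5429, -0.0578, 0.044]
ee_rot: [[-0.424, -0.906, 0.0], [-0.906, 0.424, 0.0], [-0.0, -0.0, -1.0]]
wrist_force: [0.4, -0.1, -0.6]
gripper_width: 0.274
```

```bash
python3 -m jog '0 3 10 0 7.5;0 4 15 0 7.4;0 8 18 0 7.4;0 8 18 0 0;0 8 17.5 0 0' >/dev/null;  python3 -m jog '0 0 0 0 0;0 2 0 0 0;0 2 0 0 0;0 0 0 0 0' |egrep 'tcp|wrist_f';python3 -m jog '0 2 0 0 0;0 2 0 0 0;0 0 0 0 0' |egrep 'tcp|wrist_f';  for i in 1 2 3 4; do python3 -m jog '0 0 1.5 0 0;0 0 1.5 0 0;0 0 0 0 0' |egrep 'tcp|wrist_f|ee';done
```

```text
tcp_pos: [0.5776, 0.0201, 0.0439]
wrist_force: [-0.8, -0.6, 1.9]
tcp_pos: [0.579, 0.0201, 0.0438]
wrist_force: [-7.3, 1.2, 8.4]
tcp_pos: [0.579, 0.0214, 0.0439]
ee_rot: [[-0.049, -0.999, -0.007], [-0.999, 0.049, -0.003], [0.004, 0.007, -1.0]]
wrist_force: [-6.3, -4.2, 7.5]
tcp_pos: [0.5792, 0.0242, 0.0438]
ee_rot: [[-0.049, -0.999, -0.007], [-0.999, 0.049, -0.003], [0.004, 0.006, -1.0]]
wrist_force: [-6.0, -6.3, 7.0]
tcp_pos: [0.5792, 0.0261, 0.0439]
ee_rot: [[-0.049, -0.999, -0.007], [-0.999, 0.049, -0.005], [0.005, 0.007, -1.0]]
wrist_force: [-4.7, -11.0, 6.5]
tcp_pos: [0.5791, 0.0266, 0.0441]
ee_rot: [[-0.049, -0.999, -0.008], [-0.999, 0.049, -0.008], [0.008, 0.008, -1.0]]
wrist_force: [-2.8, -19.7, 7.1]
```

```bash
python3 -m jog '0 0 -6 0 0;0 0 0 0 0;0.5 0 0 0 0;0.5 0 0 0 0;0.5 0 0 0 0' |egrep 'tcp|wrist_f|width'; python3 -m jog '0.5 0 0 20 0;0.5 0 0 20 0;0.5 -36 -42 0 -3;0.5 -36 -42 0 0;0.5 -36.6 -43.1 0 0' |egrep 'tcp|wrist_f|width'; python3 -m jog '0.5 0 0 0 0;0.5 0 0 -20 0;0.5 0 0 -15 0;0.5 0 0 -5.5 0;0.5 0 0 0 0'|egrep 'tcp|wrist_f|width'; python3 -m jog '0 0 0 0 0;0 0 0 0 0;0 0 0 0 0;0 0 0 0.5 0'|egrep 'tcp|wrist_f|width|ee'
```

```text
tcp_pos: [0.5826, 0.0269, 0.0438]
wrist_force: [-0.4, 0.3, -0.4]
gripper_width: 0.476
tcp_pos: [0.4728, -0.1013, 0.084]
wrist_force: [0.5, -1.0, -0.1]
gripper_width: 0.502
tcp_pos: [0.4739, -0.1001, 0.0432]
wrist_force: [-0.4, 0.2, -0.6]
gripper_width: 0.5
tcp_pos: [0.4732, -0.1004, 0.044]
ee_rot: [[-0.1, -0.995, 0.0], [-0.995, 0.1, 0.0], [-0.0, -0.0, -1.0]]
wrist_force: [0.1, 0.2, -0.1]
gripper_width: 0.278
```

```bash
python3 -m jog '0 20 18 0 3;0 20 18 0 0;0 20 19 0 0;0 20 19 0 0;0 18.5 18 0 0' >/dev/null;  python3 -m jog '0 0 0 0 0;0 2 0 0 0;0 2 0 0 0;0 0 0 0 0' |egrep 'tcp|wrist_f';python3 -m jog '0 2 0 0 0;0 2 0 0 0;0 0 0 0 0' |egrep 'tcp|wrist_f';  for i in 1 2 3 4; do python3 -m jog '0 0 1.5 0 0;0 0 1.5 0 0;0 0 0 0 0' |egrep 'tcp|wrist_f';done
```

```text
tcp_pos: [0.5749, -0.0091, 0.0439]
wrist_force: [-2.0, -0.6, 2.7]
tcp_pos: [0.5773, -0.009, 0.0438]
wrist_force: [-6.1, -0.1, 7.5]
tcp_pos: [0.5774, -0.0074, 0.0438]
wrist_force: [-5.6, -5.0, 5.4]
tcp_pos: [0.5776, -0.0044, 0.0439]
wrist_force: [-5.0, -5.5, 6.4]
tcp_pos: [0.5777, -0.0013, 0.0438]
wrist_force: [-3.9, -4.8, 5.6]
tcp_pos: [0.5777, -0.0005, 0.044]
wrist_force: [-2.8, -13.9, 6.0]
```

```bash
python3 -m jog '0 0 2 0 0;0 0 2 0 0;0 0 0 0 0;0 0 -4 0 0;0 0 -4 0 0'|egrep 'tcp|wrist_f|width'; python3 -m jog '0.5 0 0 0 0;0.5 0 0 0 0;0.5 0 0 0 0;0.5 0 0 20 0;0.5 0 0 30 0' |egrep 'tcp|wrist_f|width'; python3 -m jog '1 -25 10 55 0;1 -25 10 55 0;1 0 10 55 0;1 0 0 0 0;1 0 0 0 0' |egrep 'tcp|wrist_f|width'
python3 - <<'E'
from h import *;import pickle
c=cam('wrist');pickle.dump(c,open('w4.pkl','wb'));s=r.sense();print(s['time_s'],s['tcp_pos'],s['ee_rot'][:,0])
cv2.imwrite('pics/w4.png',cv2.resize(c['pixels'][10:270,150:380],None,fx=2.3,fy=2.3,interpolation=cv2.INTER_CUBIC)[:,:,::-1])
E
```

```text
tcp_pos: [0.5777, -0.0016, 0.0438]
wrist_force: [-7.8, 8.8, 8.1]
gripper_width: 0.28
tcp_pos: [0.5795, -0.0004, 0.0933]
wrist_force: [0.8, 0.1, 0.6]
gripper_width: 0.499
tcp_pos: [0.5295, 0.0298, 0.2584]
wrist_force: [-0.8, -0.4, -0.6]
gripper_width: 0.957
39.2 [0.52916194 0.02953321 0.25747672] [-4.82411830e-02 -9.98835657e-01  3.43398816e-04]
```

View pics/w4.png

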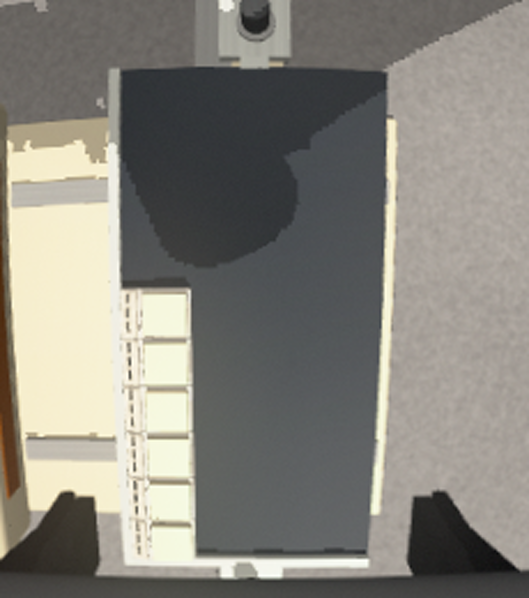

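```bash
python3 - <<'E'
from h import *;import pickle
c=pickle.load(open('w4.pkl','rb'));im=c['pixels'].astype(int)
k=[]
for n,u0,v0 in(('w2',271,83),('w3',271,154)):
    d=pickle.load(open(n+'.pkl','rb'));g=d['pixels'].astype(int).max(2)
    m=(g<62).astype(np.uint8);w=np.zeros_like(m);w[v0-12:v0+12,u0-12:u0+12]=m[v0-12:v0+12,u0-12:u0+12]
    q=max(cv2.findContours(w,0,1)[0],key=cv2.contourArea);(x,y),rad=cv2.minEnclosingCircle(q);M=cv2.moments(q)
    print(n,cv2.contourArea(q),x,y,rad,cv2.boundingRect(q));k.append((d,[M['m10']/M['m00'],M['m01']/M['m00']]));print(onplane(d,[[x,y]],.058))
print(tri(k[0][0],[k[0][1]],k[1][0],[k[1][1]]))
m=((im.min(2)>150)).astype(np.uint8);m[:,:206]=0;m[:,240:]=0;m[:100]=0;m[252:]=0
C=np.array([.6105,.151]);a=np.radians(-2.76);R=np.array([[np.cos(a),-np.sin(a)],[np.sin(a),np.cos(a)]])
P=(onplane(c,np.argwhere(m)[:,::-1],.032)[:,:2]-C)@R*1000
P=P[(P[:,0]>-60)&(P[:,0]<5)];print(np.percentile(P,[.5,2,98,99.5],axis=0).round(1))
E
```

```text
w2 2.5 267.0 86.0 2.8285269737243652 (265, 84, 5, 5)
[[ 0.52107039 -0.16031178  0.058     ]]Traceback (most recent call last):
  File "<stdin>", line 7, in <module>
ValueError: max() iterable argument is empty
```

```bash
cat > g.py <<'E'
from h import *;import pickle,sys
n=sys.argv[1];c=cam('wrist');pickle.dump(c,open(n+'.pkl','wb'));print(r.sense()['tcp_pos'])
cv2.imwrite(f'pics/{n}.png',c['pixels'][:,:,::-1])
E
python3 -m jog '0.6 0 -40 -27 0;0.6 0 -40 -25 0;0.6 -5 -40 -25 0;0.6 0 0 0 0;0.6 0 0 0 0' >/dev/null; python3 g.py p1;python3 -m jog '0.6 0 -40 0 0;0.6 0 -40 0 0;0.6 0 0 0 0;0.6 0 0 0 0' >/dev/null; python3 g.py p2
python3 - <<'E'
import cv2,numpy as np
a,b=[cv2.imread(f'pics/{n}.png')[0:240,170:360] for n in('p1','p2')]
cv2.imwrite('pics/pp.png',cv2.resize(np.hstack([a,b]),None,fx=2.1,fy=2.1,interpolation=0))
E
```

```text
[ 0.52509757 -0.09020359  0.18153286]
[ 0.52510351 -0.16940042  0.18212716]
```

View pics/pp.png

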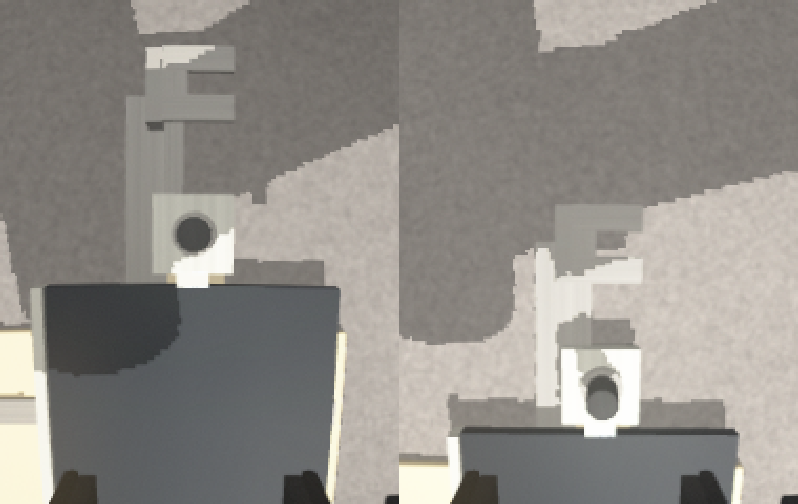

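```bash
python3 - <<'E'
from h import *;import pickle
a,b=[pickle.load(open(n+'.pkl','rb')) for n in('p1','p2')]
f=lambda x,y,o=0:[[170+(x-o+.0)/2.1,y/2.1]]
for nm,p,q in(('pintop',f(193,234),f(602,402,399)),('slot closed end mid',f(187,83),f(595,244,399)),('prong tip far -y',f(235,46),f(643,205,399)),('prong tip near +y',f(235,120),f(643,283,399)),('plate -y +x corner',f(147,46),f(556,205,399))):
    print(nm,tri(a,p,b,q),onplane(a,p,.036),onplane(b,q,.036))
for (n,c,u,v) in(('a',a,262,111),('b',b,267,190)):
    g=c['pixels'].astype(int).max(2);print(g[v,u-14:u+15],g[v-16:v+14,u])
E
```

```text
pintop (array([ 0.51823072, -0.16497912,  0.05238573]), np.float64(0.0002822203949159988)) [[ 0.51823523 -0.16470765  0.036     ]] [[ 0.51792872 -0.16015044  0.036     ]]
slot closed end mid (array([ 0.51771624, -0.2386759 ,  0.03449957]), np.float64(0.0004242334283086163)) [[ 0.51752021 -0.23833141  0.036     ]] [[ 0.51794303 -0.23872673  0.036     ]]
prong tip far -y (array([ 0.49404329, -0.25667998,  0.03538661]), np.float64(0.000411834450940372)) [[ 0.49389155 -0.25650631  0.036     ]] [[ 0.49430424 -0.2566643   0.036     ]]
prong tip near +y (array([ 0.49580064, -0.21899822,  0.03646178]), np.float64(0.00016101082364634753)) [[ 0.49584304 -0.21907313  0.036     ]] [[ 0.49568115 -0.218952    0.036     ]]
plate -y +x corner (array([ 0.53552298, -0.25843529,  0.03596743]), np.float64(3.275843189117035e-05)) [[ 0.53550497 -0.25842543  0.036     ]] [[ 0.53553779 -0.25843423  0.036     ]]
[186 184 182 166 144 116  79  76  76  76  76  76  78  78  78  76  75  76
  77  78  75  75 122 147 147 191 238 237 237] [180 179 180 180 179 163 146 147  91  76  76  77  77  77  76  78  78  78
  77  79  77  77  76  77  93 144 183 240 247 247]
[254 254 254 254 253 209 120 120 124 125 125 124 126 126 126 125 126 126
 126 125 107 203 252 254 254 254 254 254 254] [157 149 157 160 131  94  84  83  83  84  83  92 115 123 124 125 126 126
 127 125 128 129 131 129 129 128 249 254 254 254]
```

```bash
cat > rowm.py <<'E'
from h import *;import pickle,sys
c=pickle.load(open(sys.argv[1]+'.pkl','rb'));im=c['pixels'].astype(int)
m=((im.min(2)>130)).astype(np.uint8);m[:,:150]=0;m[:,330:]=0;m[:20]=0;m[255:]=0
D=float(sys.argv[2]) if len(sys.argv)>2 else 0
a=np.radians(-2.76);R=np.array([[np.cos(a),-np.sin(a)],[np.sin(a),np.cos(a)]]);C=np.array([.6105,.152])+R[:,0]*D/1000
uv=np.argwhere(m)[:,::-1];P=(onplane(c,uv,.032)[:,:2]-C)@R*1000
s=(P[:,0]>-120)&(P[:,0]<-4)&(P[:,1]<-3)&(P[:,1]>-290);P=P[s]
print('extent',np.percentile(P,[.2,1,99,99.8],axis=0).round(1).tolist())
for i in range(6):
    y0=-28*i;q=P[(P[:,1]<y0-5)&(P[:,1]>y0-23)];print(i+1,len(q),q[:,0].min().round(1) if len(q) else None,end=' | ')
    for lo,hi in((4,10),(18,24)):
        t=P[(P[:,1]<y0-lo)&(P[:,1]>y0-hi)]; print(np.percentile(t[:,0],1).round(1) if len(t) else None,end=' ')
    print()
E
python3 rowm.py w4
```

```text
extent [[-40.6, -168.6], [-40.2, -167.4], [-4.6, -4.8], [-4.1, -3.2]]
1 278 -39.2 | -38.6 -39.1 
2 307 -40.0 | -39.6 -40.0 
3 316 -40.7 | -40.4 -39.4 
4 346 -40.1 | -39.8 -40.1 
5 384 -40.7 | -40.4 -40.7 
6 385 -39.9 | -39.7 -39.9
```

```bash
python3 -m jog '0.5 -3.5 2.4 -40 0;0.5 -3.5 2 -40 0;0.5 0 0 -30 0;0.5 0 0 0 0;0.5 0 0 0 0' |egrep 'tcp|wrist_f|width'; python3 -m jog '0.5 0 0 -15 0;0.5 0 0 -15 0;0.5 0 0 0 0'|egrep 'tcp|wrist_f|width';python3 -m jog '0 0 0 0 0;0 0 0 0 0;0 0 0 0 0;0 0 0 0 0;0 0 0 0 0' |egrep 'tcp|wrist_f|width|force'
```

```text
tcp_pos: [0.5191, -0.1655, 0.0732]
wrist_force: [-0.2, 0.6, 0.1]
gripper_width: 0.498
tcp_pos: [0.5165, -0.166, 0.0403]
wrist_force: [0.3, 0.1, -0.0]
gripper_width: 0.5
tcp_pos: [0.5183, -0.1661, 0.0422]
wrist_force: [0.6, -0.5, 0.7]
gripper_width: 0.173
gripper_force: 30.0
```

```bash
python3 -m jog '0 0 0 6 0;0 0 0 8 0;0 0 0 10 0;0 0 0 11 0;0 0 0 10 0' |egrep 'tcp|wrist_f|width'; python3 -m jog '0 -1.5 -15 0 0;0 -2 -29 0 0;0 -2 -29.7 0 0;0 0 0 0 0;0 0 0 0 0' |egrep 'tcp|wrist_f|width';python3 -m jog '0 0 0 0 0;0 0 0 0 0'|egrep 'tcp|wrist_f|width'; python3 g.py n1
python3 - <<'E'
import cv2
a=cv2.imread('pics/n1.png')[130:340,150:370];cv2.imwrite('pics/n1c.png',cv2.resize(a,None,fx=2.7,fy=2.7,interpolation=2))
E
```

```text
tcp_pos: [0.5174, -0.166, 0.0878]
wrist_force: [0.8, -0.3, -0.8]
gripper_width: 0.176
tcp_pos: [0.5117, -0.24, 0.0864]
wrist_force: [0.4, 0.6, -1.2]
gripper_width: 0.173
tcp_pos: [0.5124, -0.2391, 0.0869]
wrist_force: [-0.7, -0.1, -0.4]
gripper_width: 0.171
[ 0.51240876 -0.23917679  0.08692321]
```

View pics/n1c.png

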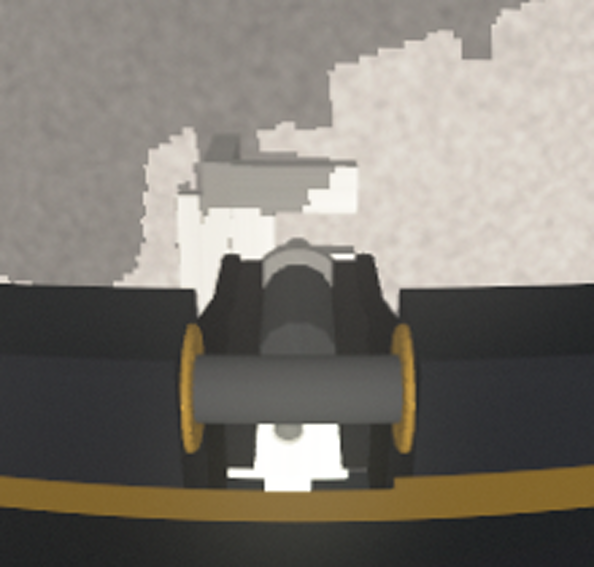

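```bash
python3 - <<'E'
from h import *;import pickle
c=pickle.load(open('n1.pkl','rb'))
f=lambda x,y:[[150+x/2.7,130+y/2.7]]
print('slot -y edge',onplane(c,f(305,212),.036)[0]*1000)
print('slot closed end',onplane(c,f(275,218),.036)[0]*1000)
print('collar front at 69/73',onplane(c,f(297,246),.069)[0]*1000,onplane(c,f(297,246),.073)[0]*1000)
print('collar L/R',onplane(c,f(262,275),.073)[0]*1000,onplane(c,f(333,275),.073)[0]*1000)
g=c['pixels'].astype(int).max(2);print(g[200:235,260])
E
```

```text
slot -y edge [ 509.31734851 -244.76829602   36.        ]
slot closed end [ 517.55180891 -243.41318059   36.        ]
collar front at 69/73 [ 511.360165   -248.29811232   69.        ] [ 511.2887198  -249.92022953   73.        ]
collar L/R [ 519.64115059 -243.09442469   73.        ] [ 503.37479079 -242.33088042   73.        ]
[167 169 170 169 170 171 169 167 187 210 217 218 219 219 219 219 219 219
 149 123 122 121 151 163 167 168 168 166  89  75  76  74  75  74  73]
```

```bash
python3 -m jog '0 0.5 0 -8 0;0 0 0 -7 0;0 0 0 0 0' |egrep 'tcp|wrist_f'; python3 -m jog '0 0 0 -6 0;0 0 0 -6 0;0 0 0 -3 0;0 0 0 0 0' |egrep 'tcp|wrist_f';for i in 1 2 3; do python3 -m jog '0 0 0 -1 0;0 0 0 0 0' |egrep 'tcp|wrist_f';done
```

```text
tcp_pos: [0.5121, -0.2395, 0.0708]
wrist_force: [-0.2, -0.3, 0.2]
tcp_pos: [0.5126, -0.2397, 0.0565]
wrist_force: [0.2, 0.3, -0.5]
tcp_pos: [0.5128, -0.2397, 0.056]
wrist_force: [0.4, 0.2, -1.0]
tcp_pos: [0.5127, -0.2397, 0.0548]
wrist_force: [-0.1, 0.0, -0.8]
tcp_pos: [0.5129, -0.2397, 0.0542]
wrist_force: [-0.5, -0.7, 1.7]
```

```bash
python3 -m jog '0.3 0 0 0 0;0.4 0 0 0 0;0.5 0 0 0 0;0.5 0 0 0 0;0.5 0 0 0 0' |egrep 'tcp|wrist_f|width'; python3 -m jog '0.5 0 0 15 0;0.5 0 0 20 0;0.5 0 20 40 0;0.5 0 30 35 0;0.5 0 30 0 0' >/dev/null;python3 -m jog '0.5 0 0 0 0;0.5 0 0 0 0'|egrep 'tcp|time'; python3 g.py n2
python3 -m jog '0.5 0 45 20 0;0.5 0 45 20 0;0.5 0 40 20 0;0.5 0 40 10 0;0.5 0 0 0 0' >/dev/null;python3 -m jog '0.5 0 0 0 0'|egrep 'tcp|time';python3 g.py n3
python3 - <<'E'
import cv2,numpy as np
a=cv2.imread('pics/n2.png')[30:240,150:350];b=cv2.imread('pics/n3.png')[0:260,170:350];b=cv2.resize(b,None,fx=210/260,fy=210/260)
cv2.imwrite('pics/n2c.png',cv2.resize(np.hstack([a,b]),None,fx=2.3,fy=2.3,interpolation=2))
E
python3 rowm.py n3
```

```text
tcp_pos: [0.5128, -0.2397, 0.0538]
wrist_force: [0.5, 0.4, 0.6]
gripper_width: 0.491
time_s: 46.72
tcp_pos: [0.5128, -0.1599, 0.1643]
[ 0.51272557 -0.16021012  0.16400285]
time_s: 47.52
tcp_pos: [0.5125, 0.0095, 0.2333]
[0.5125048  0.00922403 0.23316411]
extent [[-40.8, -168.6], [-40.6, -168.2], [-4.5, -55.4], [-4.1, -49.4]]
1 0 None | None None 
2 9 -8.6 | None -8.5 
3 174 -40.0 | -17.9 -40.0 
4 359 -40.8 | -40.6 -40.0 
5 397 -41.0 | -40.5 -40.5 
6 402 -40.8 | -40.3 -40.7
```

View pics/n2c.png

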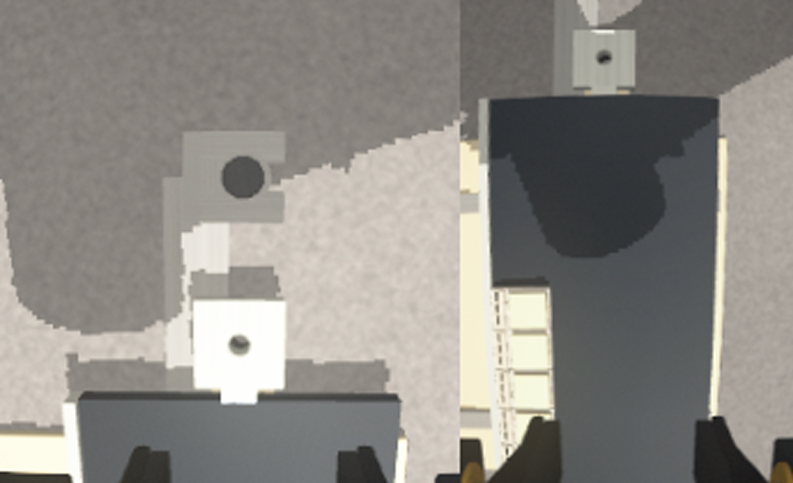

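```bash
python3 -m jog '0.5 8 40 -10 0;0.5 8 40 -10 0;0.5 8 40 -10 0;0.5 0 0 0 0;0.5 0 0 0 0' >/dev/null; python3 g.py k1; python3 -m jog '0.5 0 30 0 0;0.5 0 30 0 0;0.5 0 0 0 0;0.5 0 0 0 0' >/dev/null; python3 g.py k2
python3 rowm.py k1
python3 - <<'E'
import cv2,numpy as np
a,b=[cv2.imread(f'pics/{n}.png')[60:260,160:360] for n in('k1','k2')]
cv2.imwrite('pics/kk.png',cv2.resize(np.hstack([a,b]),None,fx=2,fy=2,interpolation=0))
E
```

```text
[0.53673896 0.12892877 0.20369106]
[0.53670727 0.18899872 0.20401953]
extent [[-40.3, -168.1], [-40.1, -166.8], [-4.9, -4.7], [-4.2, -3.5]]
1 459 -40.3 | -40.3 -39.5 
2 499 -40.2 | -39.9 -40.2 
3 505 -40.5 | -40.5 -39.6 
4 528 -40.0 | -39.9 -40.0 
5 496 -40.3 | -39.1 -40.2 
6 475 -40.3 | -39.2 -40.3
```

View pics/kk.png

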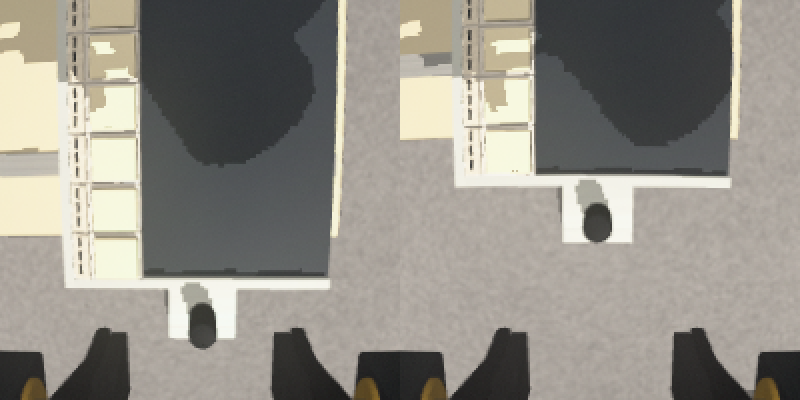

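```bash
python3 - <<'E'
from h import *;import pickle
a,b=[pickle.load(open(n+'.pkl','rb')) for n in('k1','k2')]
print(tri(a,[[261.3,226.5]],b,[[259.3,173]]),onplane(a,[[261.3,226.5]],.059),onplane(b,[[259.3,173]],.059))
E
```

```text
(array([0.53647922, 0.17876498, 0.05579375]), np.float64(0.0005663593763645216)) [[0.53671811 0.17739909 0.059     ]] [[0.53615607 0.17803824 0.059     ]]
```

```bash
python3 -m jog '0.5 0 -5 -45 0;0.5 0 -6 -40 0;0.5 0 0 -40 0;0.5 0 0 0 0;0.5 0 0 0 0' |egrep 'tcp|wrist_f'; python3 -m jog '0.5 0 0 -20 0;0.5 0 0 -16 0;0.25 0 0 0 0;0.25 0 0 0 0;0.25 0 0 0 0' |egrep 'tcp|wrist_f|width'; for i in 1 2 3 4; do python3 -m jog '0.25 3 -0.14 0 0;0.25 3 -0.14 0 0;0.25 3 -0.15 0 0;0.25 3 -0.15 0 0;0.25 2.5 -0.1 0 0' |egrep 'tcp|wrist_f';done
```

```text
tcp_pos: [0.538, 0.1793, 0.0804]
wrist_force: [0.2, -0.7, 0.4]
tcp_pos: [0.5373, 0.1796, 0.0436]
wrist_force: [0.2, 0.4, 0.7]
gripper_width: 0.281
tcp_pos: [0.5512, 0.1784, 0.0428]
wrist_force: [-2.1, 1.2, 1.9]
tcp_pos: [0.5658, 0.1777, 0.0427]
wrist_force: [-3.2, -1.1, 3.3]
tcp_pos: [0.5803, 0.177, 0.0427]
wrist_force: [-2.8, -1.5, 2.2]
tcp_pos: [0.5948, 0.1765, 0.0427]
wrist_force: [-3.9, -2.5, 0.7]
```

```bash
for i in 1 2 3 4; do python3 -m jog '0.25 1.5 -0.1 0 0;0.25 1.5 -0.1 0 0;0.25 0 0 0 0' |egrep 'tcp|wrist_f';done
```

```text
tcp_pos: [0.598, 0.1765, 0.0427]
wrist_force: [-2.7, -2.1, 0.4]
tcp_pos: [0.5993, 0.1764, 0.0426]
wrist_force: [-7.5, 0.7, 2.1]
tcp_pos: [0.5995, 0.1763, 0.0425]
wrist_force: [-14.2, 3.0, 7.0]
tcp_pos: [0.5996, 0.1762, 0.0424]
wrist_force: [-20.8, 5.9, 11.9]
```

```bash
python3 -m jog '0.25 -4 0 0 0;0.25 -4.5 0 0 0;0.25 0 0 0 0;0.5 0 0 0 0;0.5 0 0 0 0' |egrep 'tcp|wrist_f|width'; python3 -m jog '0.5 0 0 0 0;0.5 0 0 20 0;0.5 0 0 40 0;0.5 0 -40 50 0;0.5 0 -50 50 0' |egrep 'tcp|wrist_f';python3 -m jog '0.5 -10 -30 40 0;0.5 -10 -30 20 0;0.5 0 0 0 0;0.5 0 0 0 0'|egrep 'time|tcp'; python3 g.py f1; python3 rowm.py f1 58.5
python3 - <<'E'
import cv2
a=cv2.imread('pics/f1.png')[0:260,90:380];cv2.imwrite('pics/f1c.png',cv2.resize(a,None,fx=2.2,fy=2.2,interpolation=2))
E
```

```text
tcp_pos: [0.5994, 0.176, 0.0432]
wrist_force: [-0.2, -0.1, -0.8]
gripper_width: 0.397
tcp_pos: [0.5986, 0.092, 0.1976]
wrist_force: [-0.9, -0.4, -0.0]
time_s: 55.8
tcp_pos: [0.5781, 0.0326, 0.2552]
[0.57806962 0.03291992 0.25476792]
extent [[-40.9, -168.5], [-40.5, -167.9], [-4.6, -16.0], [-4.1, -5.0]]
1 38 -39.7 | -39.2 -39.8 
2 222 -40.6 | -40.4 -39.5 
3 342 -40.5 | -40.0 -40.5 
4 348 -41.0 | -40.9 -40.0 
5 367 -40.8 | -40.4 -40.8 
6 372 -40.2 | -39.9 -40.2
```

View pics/f1c.png

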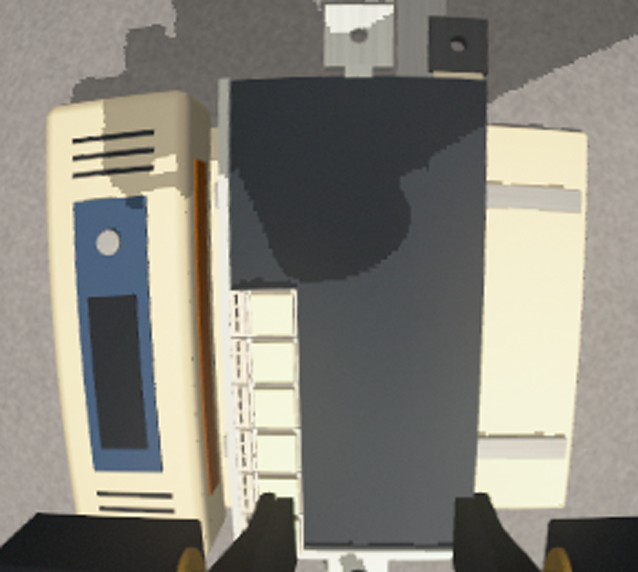

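```bash
python3 -m jog '0.5 0 35 0 0;0.5 0 35 0 0;0.5 0 0 0 0;0.5 0 0 0 0;0.5 0 0 0 0'|egrep 'time|tcp'; python3 g.py f2; python3 rowm.py f2 58.5
```

```text
time_s: 56.48
tcp_pos: [0.5782, 0.102, 0.2554]
[0.57824744 0.10194408 0.25560932]
extent [[-40.5, -168.0], [-40.2, -166.7], [-4.5, -4.9], [-4.1, -3.4]]
1 317 -40.1 | -39.6 -40.1 
2 346 -39.7 | -39.3 -39.7 
3 377 -40.5 | -40.1 -40.5 
4 375 -39.8 | -39.5 -39.8 
5 388 -40.2 | -40.0 -40.2 
6 375 -40.4 | -40.3 -36.7
```

```bash
python3 -c "
from station import r
print(r.finish_job())"
```

```text
the job is handed in; nothing more can be done
None
```

The job is handed in at about 56 s of the 210 s: all six cassettes are in a snug row at the fence and end stop, the pin hangs in the notch, and the carriage is against its home stop; I saw no cassette knocked aside and have no verdict back from the judge.

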